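# Empty the tipping tray into the bin

## Robot

A 6-joint arm with a two-finger parallel gripper is mounted at the origin on the work surface. World frame = base frame: x ahead of the robot, y to its left, z up, the work surface at z = 0. Lengths are in m, angles in rad, forces in N, time in s.
With the tool pointing down it reaches from about 0.3 to 0.875 m from the base axis. Payload 6.4 kg.
Tool frame: the origin (TCP) lies on the centre line of the jaws, within the pads' length; the fingertips stand r.tip_reach ahead of it and the grasp point (between the pads) lies 6 mm ahead of it (r.tip_reach is the distance from the TCP to the fingertips, in m); z points along the fingers, y is the line along which they close (so a half turn about z gives the same grasp; the last joint's range is limited). The gripper opens to 88 mm and grips with 3 to 60 N. Pads are 18 mm wide; open, the fingers measure 123 mm over their backs; the gripper's body (75 mm by 187 mm) begins 45 mm behind the grasp point.
Start: joints at [0.93, 0.181, 1.607, -0, 1.354, -0.206], TCP at [0.242, 0.522, 0.264] pointing down, gripper open.
Joint ranges: [-2.99, 2.99], [-0.89, 2.07], [0.3, 2.58], [-1.14, 4.28], [0, 2.63], [-3.12, 3.12]. Speed limits (rad/s): [2.57, 2.57, 3.01, 3.14, 3.14, 3.14].

## Interface

Orientations are given as [roll, pitch, yaw] about the fixed x, y, z axes, in that order (R = Rz(yaw) Ry(pitch) Rx(roll)).
In Python, from cell import r, imaging, ticket gives the robot as it stands.
- The arm moves only by the shell command python3 -m handwheel 'ROWS' [OPENING] [FORCE]. ROWS is JSON, a list of rows, each a list of 4 numbers: the shift along the tool's x, y, z in cm, then the turn about the tool's z in rad. A call has 1 to 10 rows; each row is the pose to reach, as a shift and turn from the pose commanded when the call began, along the tool's axes at that moment; what a row does not reach only later rows make up. A row lasts 1/10 s, in which the tool goes at most 50 mm and 8.59 degrees, less where a joint would pass 70% of its speed; a pose out of reach is approached as far as the arm can. A call with a gripper value outside its range is refused whole. OPENING is the finger opening in cm, from 0 to 8.81, set as the call begins (- or left out, the last holds). The fingers move at their own pace and stop on an object; FORCE is the grip in N (left out, the last holds). Time passes only in rows, so rows that repeat a pose let the fingers close. It gives the time, the measured TCP pose, the force, the opening and the grip force at its end, in the units of the state.
- r.get_state(): the state, without advancing time (a new reading comes with each control period).
- imaging.get_image(name): name is "scene" or "top" or "wrist"; returns the picture (480x640x3 uint8, red, green, blue); there is no depth.
- imaging.camera_info(name): a dict with "K" (3x3 intrinsics, pixels), "k1" (the pictures are not rectified: a ray, as slopes to the right and down, at radius r is drawn at 1 + k1 r^2 times it, then the intrinsics apply), "extrinsics" (4x4, takes a point from world to camera coordinates). Camera axes: x right, y down, z forward; pixel columns grow to the right and rows downward; lengths in m; the calibration is good to about 2 mm. A picture is of the moment at which its call begins: read the wrist's pose just before it. camera_info takes no time and is no camera call; for the wrist camera it gives the pose at the moment of the call.
- ticket.sign_off(): hands the job in; it is judged then, once.
The state is a dict: "clock": time; "joint_positions": joint angles; "dq": joint speeds; "joint_torque": joint torques, N m; "eef_pos": TCP position; "tool_rot": TCP orientation; "force": force on the tool from outside, world axes, zero at the start; "wrist_torque": the same for the moment, N m; "gripper_width": finger opening in m; "finger_force": force on a finger pad.
Only numpy, scipy, OpenCV 4.12 (cv2) and the standard library are available. Lean on these libraries where they do the work, as an engineer would, in place of code of your own. Each camera call takes 0.05 s, during which the arm holds its last target. There are 200 camera calls.

## Task

Empty the bench's tipping tray into the bin that stands under its mouth: with the tray still level and the nuts in it, fold the end gate all the way down so that it forms a chute, then raise the tray by its handle until all five nuts have slid out over the gate into the bin. Lower the tray gently back to level (do not let it drop), leave the gate down and let go; leave the bin where it stands and do not disturb the brush, the jar and the castor.

Things in the scene. Friction and masses are not known exactly. Their poses are not given: they have to be found in the camera images.
- stand: Green fixed stand that carries the tipping tray. Origin on the bench under the tray's pivot. Its y axis points horizontally from the tray's mouth (gate end) to its closed rear end, x across the tray, z up. Base plate 200 x 190 x 8 mm from y = 10 to 200 mm; two cheeks 158 mm high at x = +-78 mm (outer faces +-84), y = -12 to 30 mm.
- tray_pivot (a point): Middle of the tray's pivot axis, fixed on the stand 130 mm above its origin; the pivot runs along the stand's x. The gate's hinge lies on the same line.
- tray (a joint): Tilt of the tray, rad: 0 = level on its rest (start), grows as the rear end is raised, stop at 0.95. Turns freely; falls back if let go (over 2 rad/s counts as dropped). Tray and handle about 0.7 kg. The nuts begin to slide at 0.31 to 0.46 rad; 0.75 to 0.85 rad empties it.
- tray_floor (a point): Point on top of the aluminium tray's floor, mid-width, 90 mm from the mouth; moves with the tray. Axes are the tray's: x along the pivot, y to the rear end, z out of the floor (the stand's axes while level). Inside 110 wide x 180 long; side and rear walls 35 mm high, 3 mm thick. The floor's top passes through the pivot line.
- tray_handle (a point): Centre of the handle's grip area, at y = 240.8, z = 36.9 mm from tray_pivot in tray axes, turning with the tray. A dark flat steel plate 70 wide (x), 10 thick, behind the rear wall (outer face y = 183), leaning 35 degrees outward: it rises along (0, sin 35, cos 35) in tray axes from a bracket at y = 215, z = 0 and ends 20 mm past this point.
- gate (a joint): Angle of the end gate from the tray, rad: 0 = shut upright (starts at 0 to 0.35), grows as its top folds outward (stand -y) and down; 1.75 = fully down on its stop, 10 degrees past flat. Stiff, stays where left; about 2.5 N at 50 mm from the hinge moves it. Aluminium plate 116 wide x 65 high x 4 mm, hinged at its lower edge, 12 mm side lips inside.
- gate_edge (a point): Middle of the gate's free edge, on its inner face, 65 mm from the hinge; moves with the gate.
- bin: Open grey plastic bin, loose, 190 (x) x 160 (y) x 55 mm high, walls 4 mm, under the tray's mouth. Origin at the centre of its underside. The gate clears it at all tilts.
- nut0: Steel hex nut, 30 mm across flats, 16 mm thick, about 55 g, lying in the tray. Origin at its centre, z its axis.
- nut1: Steel hex nut, 30 mm across flats, 16 mm thick, about 55 g, lying in the tray. Origin at its centre, z its axis.
- nut2: Steel hex nut, 30 mm across flats, 16 mm thick, about 55 g, lying in the tray. Origin at its centre, z its axis.
- nut3: Steel hex nut, 30 mm across flats, 16 mm thick, about 55 g, lying in the tray. Origin at its centre, z its axis.
- nut4: Steel hex nut, 30 mm across flats, 16 mm thick, about 55 g, lying in the tray. Origin at its centre, z its axis.
- brush: Bystander: paint brush lying on the bench beyond the bin. Origin on its underside, about the middle.
- jar: Bystander: glass jar 66 mm across, 90 mm high, standing; origin under its centre.
- castor: Bystander: rubber castor wheel 60 mm across lying on its side with its steel fork; origin under the wheel's centre.

How it is judged:
On the way, in this order (a step that is already met when the one before it is completed fails the run):
1. the gate is fully down (over 1.6 rad) with the tray still level and all five nuts in it (value of joint gate above 1.6 rad and value of joint tray below 0.1 rad and y of nut0 in the frame of tray_floor between -0.09 and 0.09 m and z of nut0 in the frame of tray_floor between -0.005 and 0.04 m and x of nut0 in the frame of tray_floor between -0.056 and 0.056 m and y of nut1 in the frame of tray_floor between -0.09 and 0.09 m and z of nut1 in the frame of tray_floor between -0.005 and 0.04 m and x of nut1 in the frame of tray_floor between -0.056 and 0.056 m and y of nut2 in the frame of tray_floor between -0.09 and 0.09 m and z of nut2 in the frame of tray_floor between -0.005 and 0.04 m and x of nut2 in the frame of tray_floor between -0.056 and 0.056 m and y of nut3 in the frame of tray_floor between -0.09 and 0.09 m and z of nut3 in the frame of tray_floor between -0.005 and 0.04 m and x of nut3 in the frame of tray_floor between -0.056 and 0.056 m and y of nut4 in the frame of tray_floor between -0.09 and 0.09 m and z of nut4 in the frame of tray_floor between -0.005 and 0.04 m and x of nut4 in the frame of tray_floor between -0.056 and 0.056 m), for 0.2 s.
2. all five nuts are in the bin while the tray is still raised (over 0.2 rad) (value of joint tray above 0.2 rad and x of nut0 in the frame of bin between -0.092 and 0.092 m and y of nut0 in the frame of bin between -0.077 and 0.077 m and z of nut0 in the frame of bin between 0 and 0.06 m and x of nut1 in the frame of bin between -0.092 and 0.092 m and y of nut1 in the frame of bin between -0.077 and 0.077 m and z of nut1 in the frame of bin between 0 and 0.06 m and x of nut2 in the frame of bin between -0.092 and 0.092 m and y of nut2 in the frame of bin between -0.077 and 0.077 m and z of nut2 in the frame of bin between 0 and 0.06 m and x of nut3 in the frame of bin between -0.092 and 0.092 m and y of nut3 in the frame of bin between -0.077 and 0.077 m and z of nut3 in the frame of bin between 0 and 0.06 m and x of nut4 in the frame of bin between -0.092 and 0.092 m and y of nut4 in the frame of bin between -0.077 and 0.077 m and z of nut4 in the frame of bin between 0 and 0.06 m), for 0.1 s.
At the end, for the whole second after the job is handed in: All five nuts lie at rest inside the bin, the tray is back level (under 0.05 rad) with its gate still down (over 1.5 rad), the bin is within 30 mm of where it stood (x of nut0 in the frame of bin between -0.092 and 0.092 m and y of nut0 in the frame of bin between -0.077 and 0.077 m and z of nut0 in the frame of bin between 0 and 0.06 m and x of nut1 in the frame of bin between -0.092 and 0.092 m and y of nut1 in the frame of bin between -0.077 and 0.077 m and z of nut1 in the frame of bin between 0 and 0.06 m and x of nut2 in the frame of bin between -0.092 and 0.092 m and y of nut2 in the frame of bin between -0.077 and 0.077 m and z of nut2 in the frame of bin between 0 and 0.06 m and x of nut3 in the frame of bin between -0.092 and 0.092 m and y of nut3 in the frame of bin between -0.077 and 0.077 m and z of nut3 in the frame of bin between 0 and 0.06 m and x of nut4 in the frame of bin between -0.092 and 0.092 m and y of nut4 in the frame of bin between -0.077 and 0.077 m and z of nut4 in the frame of bin between 0 and 0.06 m and linear speed of each of nut0, nut1, nut2, nut3, nut4 below 0.03 m/s and value of joint tray below 0.05 rad and value of joint gate above 1.5 rad and distance of bin from where it was at the start of the episode below 0.03 m); the robot touches nothing.
It fails at once if the tray is dropped: it falls back faster than 2 rad/s (velocity of joint tray below -2 rad/s).
It fails at once if the brush is disturbed (moved over 30 mm) (distance of brush from where it was at the start of the episode above 0.03 m).
It fails at once if the jar is disturbed (moved over 30 mm) (distance of jar from where it was at the start of the episode above 0.03 m).
It fails at once if the castor is disturbed (moved over 30 mm) (distance of castor from where it was at the start of the episode above 0.03 m).
It also fails if it takes over 58 s, if anything falls off the work surface, if the arm or the gripper's body presses on something with over 40 N, if the wrist force passes 120 N, or if a joint passes its speed limit or range.

## Working session

There is one attempt and no reset: what is moved stays moved. The work goes in short steps, Python scripts to look and compute and a shell command to move; the robot and the scene stay as the last step left them, time stands still between calls to the robot, and variables do not carry over. Pictures are saved under pics/ and viewed, at most 10 in all, crops included, and the job is handed in when it is done.

```bash
mkdir -p pics; ls
python3 - <<'E'
from cell import r, imaging
import cv2
for n in ("scene","top"):
    im=imaging.get_image(n); cv2.imwrite(f"pics/{n}0.png",im[:,:,::-1])
    c=imaging.camera_info(n); print(n,c)
print(r.get_state(), r.tip_reach)
E
```

```text
pics
scene {'K': array([[455.37280473,   0.        , 313.41460455],
       [  0.        , 455.37280473, 236.82956119],
       [  0.        ,   0.        ,   1.        ]]), 'k1': -0.03795532894751451, 'extrinsics': array([[-0.51939468,  0.85443638, -0.01294738,  0.42418698],
       [ 0.74121006,  0.44292333, -0.50440715, -0.33378555],
       [-0.42524912, -0.27158312, -0.86336886,  1.20663838],
       [ 0.        ,  0.        ,  0.        ,  1.        ]])}
top {'K': array([[491.36821032,   0.        , 324.33716283],
       [  0.        , 491.36821032, 241.91844637],
       [  0.        ,   0.        ,   1.        ]]), 'k1': 0.015800567990408163, 'extrinsics': array([[-0.0148243 , -0.99984911, -0.00905525, -0.10688083],
       [-0.99790152,  0.01536509, -0.06290055,  0.65276644],
       [ 0.06303019,  0.00810379, -0.99797872,  1.28086408],
       [ 0.        ,  0.        ,  0.        ,  1.        ]])}
{'clock': 0.1, 'joint_positions': array([ 9.29684837e-01,  1.81453835e-01,  1.60791779e+00,  2.57617904e-05,
        1.35380921e+00, -2.06325153e-01]), 'dq': array([ 5.61412165e-04, -3.37477516e-04, -2.85430397e-03, -9.18760919e-05,
        3.85798959e-04, -8.87323054e-04]), 'joint_torque': array([ 1.31713488e-03, -4.34817767e+01, -3.42697656e+01,  7.05024227e-02,
        3.39967303e-02, -3.24193707e-05]), 'eef_pos': array([0.24191447, 0.52113704, 0.26290274]), 'tool_rot': array([-3.14004330e+00, -3.49978508e-04,  2.70680048e+00]), 'force': array([ 0.15030521, -0.38575161, -0.14583594]), 'wrist_torque': array([-0.02753376,  0.03415179,  0.03274463]), 'finger_force': 0.0, 'gripper_width': 0.08775241913755463} 0.025
```

View pics/scene0.png

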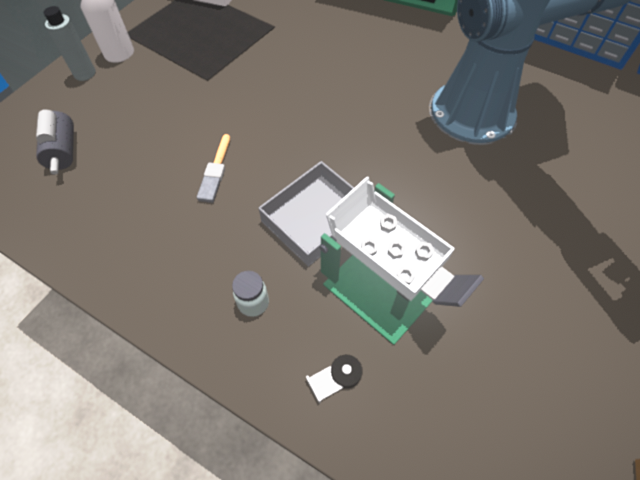

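View pics/top0.png

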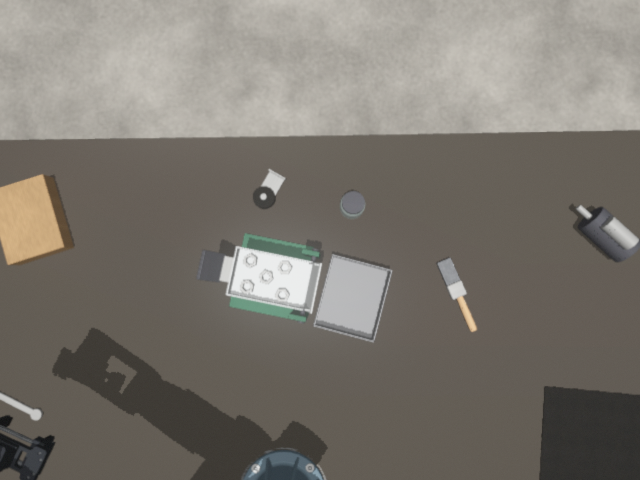

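Scene: tray with five nuts, mouth toward the bin (top view: handle at (211,266), mouth near (316,288), bin centre (353,297), jar (352,204), castor (264,197), brush (457,292)). A closer crop follows, for the fit.

Run:
```python
import cv2
im=cv2.imread("pics/top0.png")[225:350,190:400]
a=cv2.resize(im,None,fx=3.8,fy=3.8,interpolation=cv2.INTER_CUBIC)
cv2.imwrite("pics/topcrop.png",a)
im=cv2.imread("pics/scene0.png")[160:310,310:490]
cv2.imwrite("pics/scenecrop.png",cv2.resize(im,None,fx=4,fy=4,interpolation=cv2.INTER_CUBIC))
```

```text
(no output)
```

View pics/topcrop.png

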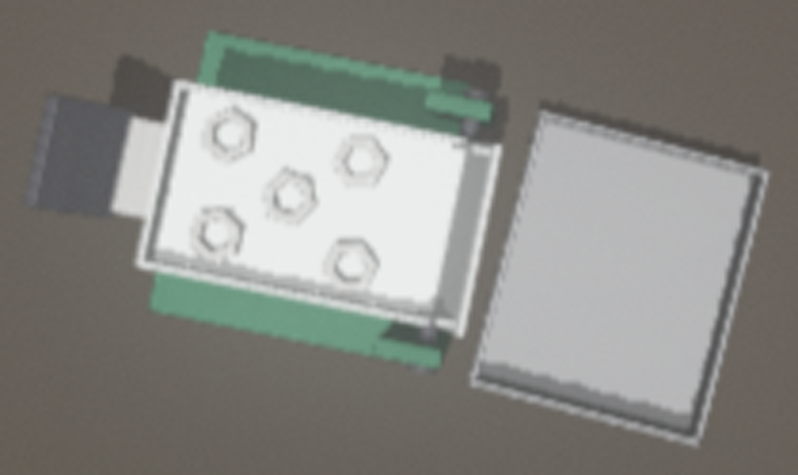

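View pics/scenecrop.png

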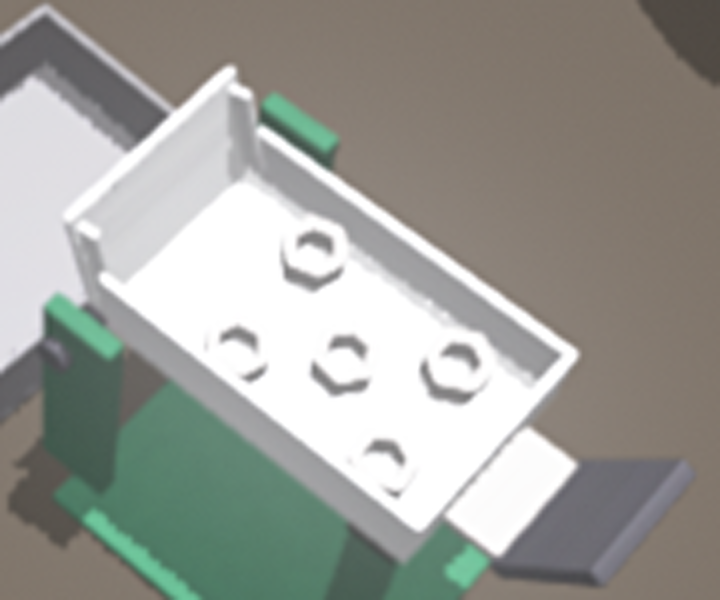

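The crop gives tray corners (176,80),(138,267), gate edge corners (500,146),(463,335) in the top crop and (232,68),(66,215) in the scene crop, with the gate nearly upright. Fitting the stand pose and gate angle.

```bash
cat > h.py <<'E'
import numpy as np, cv2
from scipy.spatial.transform import Rotation as R
from cell import r, imaging
def proj(ci,P):
    P=np.atleast_2d(P); E=ci["extrinsics"]; p=P@E[:3,:3].T+E[:3,3]; s=p[:,:2]/p[:,2:]
    s=s*(1+ci["k1"]*(s**2).sum(1,keepdims=True)); return s*[ci["K"][0,0],ci["K"][1,1]]+[ci["K"][0,2],ci["K"][1,2]]
def stand2w(p,P):
    c,s=np.cos(p[2]),np.sin(p[2]); P=np.atleast_2d(P)
    return np.c_[p[0]+c*P[:,0]-s*P[:,1], p[1]+s*P[:,0]+c*P[:,1], P[:,2]]
def gate(g,l,x): return [x,-l*np.sin(g),.13+l*np.cos(g)]
E
python3 - <<'E'
from h import *
from scipy.optimize import least_squares
T=imaging.camera_info("top");S=imaging.camera_info("scene")
def pts(g):
    return ([[.058,.183,.165],[-.058,.183,.165],gate(g,.065,.058),gate(g,.065,-.058),[.084,-.012,.158],[.084,.03,.158]],
            [[-.058,.183,.165],gate(g,.065,-.058),gate(g,.065,.058)])
t=np.array([[176,80],[138,267],[500,146],[463,335],[492,100],[428,94]])/3.8+[190,225]
s=np.array([[578,353],[232,68],[66,215]])/4+[310,160]
def f(p):
    a,b=pts(p[3]); return np.r_[(proj(T,stand2w(p,a))-t).ravel(),(proj(S,stand2w(p,b))-s).ravel()]
o=least_squares(f,[.4,-.05,-.2,.2],loss="soft_l1"); print(o.x.round(4),f(o.x).round(1).reshape(-1,2).tolist())
p=o.x; np.save("p.npy",p)
for n,q in [("pivot",[0,0,.13]),("handle",[0,.2408,.1669]),("edge",gate(p[3],.065,0)),("rear",[0,.183,.165])]: print(n,stand2w(p,q).round(4))
print(((proj(S,stand2w(p,[[-.035,.2523,.1833],[.035,.2523,.1833]]))-[310,160])*4).round())
# bin
from numpy import array
bc=np.array([[541,108],[767,175],[698,442],[474,380]])/3.8+[190,225]
def g(q): return (proj(T,stand2w(q,[[.095,.08,.055],[.095,-.08,.055],[-.095,-.08,.055],[-.095,.08,.055]]))-bc).ravel()
o=least_squares(g,[.4,-.2,-.2]);print("bin",o.x,abs(o.fun).max())
E
```

```text
[ 0.5382 -0.0763 -0.2177  0.327 ] [[-0.2, 0.4], [-0.8, -0.3], [-0.8, 0.3], [-1.4, 0.5], [0.1, 1.1], [-0.5, -0.9], [-1.5, -0.2], [-0.7, -0.4], [-1.0, 0.2]]
pivot [[ 0.5382 -0.0763  0.13  ]]
handle [[0.5902 0.1588 0.1669]]
edge [[ 0.5337 -0.0967  0.1916]]
rear [[0.5778 0.1024 0.165 ]]
[[687. 465.]
 [591. 579.]]
bin [ 0.50540474 -0.18853353 -0.27744242] 1.4977728256252476
```

```bash
cat >> h.py <<'E'
p=np.load("p.npy") if __import__("os").path.exists("p.npy") else None
def go(y,ztip=None,ztcp=None,x=0):
    "shift in tool axes (cm) and turn to stand point x,y with fingertip height ztip"
    st=r.get_state(); Rm=R.from_euler("xyz",st["tool_rot"])
    z=ztcp if ztip is None else ztip+r.tip_reach
    d=stand2w(p,[x,y,z])[0]-st["eef_pos"]
    a=Rm.apply([0,1,0]); t=np.arctan2(a[1],a[0])-p[2]
    print((Rm.inv().apply(d)*100).round(2),"turn about tool z",((t+np.pi)%(2*np.pi)-np.pi).round(3))
E
python3 -c "
from h import *
go(.015,ztip=.235)"
```

```text
[-51.72 -40.24   0.33] turn about tool z 1.354
```

```bash
python3 -m handwheel '[[-4,-3,0,0.1],[-9,-7,0,0.23],[-13,-10,0,0.36],[-17,-13,0,0.5],[-21,-16,0,0.63],[-25,-19,0,0.76],[-29,-22,0,0.9],[-33,-25,0,1.03],[-37,-28,0,1.16],[-39,-30,0,1.25]]' 0; python3 -c "
from h import *
go(.015,ztip=.235)"
```

```text
clock: 1.1
eef_pos: [0.4703, 0.0828, 0.2636]
tool_rot: [3.141, 0.0, 1.451]
force: [1.7, 0.7, 0.1]
gripper_width: 0.0103
finger_force: 0.0
[-13.49   8.79   0.36] turn about tool z 0.098
```

```bash
python3 -m handwheel '[[-3,2,0,0.02],[-6,4,0,0.05],[-9,6,0,0.08],[-12,8,0,0.1],[-13,8.5,0,0.1],[-13,8.5,0,0.1],[-13,8.5,0,0.1],[-13,8.5,0,0.1]]' 0
python3 - <<'E'
from h import *
go(.012,ztip=.17)
ci=imaging.camera_info("wrist")
im=imaging.get_image("wrist").copy()
for q in [gate(p[3],.065,.058),gate(p[3],.065,-.058),[0,0,.13]]:
    u=proj(ci,stand2w(p,q))[0]; print(u)
    cv2.circle(im,tuple(int(v) for v in u),5,(255,0,0),1)
cv2.imwrite("pics/w1.png",im[:,:,::-1])
E
```

```text
clock: 1.9
eef_pos: [0.5386, -0.0523, 0.2636]
tool_rot: [-3.141, -0.0, 1.358]
force: [0.7, -0.1, 0.2]
gripper_width: 0.0002
finger_force: 0.0
[-1.16  0.48  6.86] turn about tool z 0.005
[434.16559758 341.80333748]
[227.69986222 340.80467053]
[329.72413359 265.79914334]
```

View pics/w1.png

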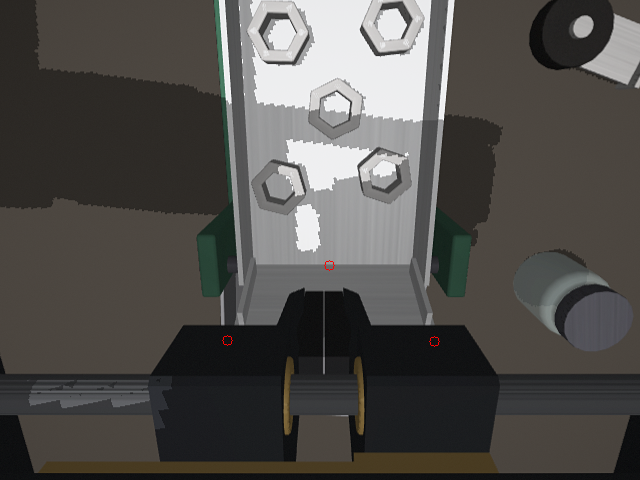

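The wrist view confirms the fit: hinge line at row 265 on the predicted mark, and nothing between the fingers and the gate. Lowering behind the gate, then sweeping the arc.

```bash
python3 -m handwheel '[[-0.4,0.2,2,0],[-0.8,0.4,4.5,0],[-1.1,0.5,6,0],[-1.2,0.5,6.9,0],[-1.2,0.5,6.9,0],[-1.2,0.5,6.9,0],[-1.2,0.5,6.9,0]]' 0; python3 -c "
from h import *
go(.012,ztip=.17)"
python3 -m handwheel '[[-0.8,0,0],[-1.5,0,0],[-2.1,0,0.2],[-2.7,0,0.5],[-3.2,0,0.9],[-3.6,0,1.4],[-3.9,0,1.9],[-4.2,0,2.5],[-4.4,0,3.1],[-4.5,0,3.7]]' || python3 -m handwheel '[[-0.8,0,0,0],[-1.5,0,0,0],[-2.1,0,0.2,0],[-2.7,0,0.5,0],[-3.2,0,0.9,0],[-3.6,0,1.4,0],[-3.9,0,1.9,0],[-4.2,0,2.5,0],[-4.4,0,3.1,0],[-4.5,0,3.7,0]]'
python3 -c "
from h import *
go(-.058,ztip=.125)"
```

```text
clock: 2.65
eef_pos: [0.5422, -0.0665, 0.1959]
tool_rot: [3.14, 0.0, 1.357]
force: [0.3, 0.6, 0.6]
gripper_width: 0.0001
finger_force: 0.0
[ 0.16 -0.18  0.09] turn about tool z 0.004
clock: 3.65
eef_pos: [0.532, -0.1107, 0.1572]
tool_rot: [3.141, 0.0, 1.357]
force: [0.5, 1.6, 1.9]
gripper_width: 0.0007
finger_force: 1.1
[-2.3  -0.14  0.72] turn about tool z 0.004invalid input
```

```bash
python3 -m handwheel '[[-0.6,0,0.1,0],[-1.2,0,0.3,0],[-1.8,0,0.5,0],[-2.2,0,0.7,0],[-2.3,0,0.8,0],[-2.3,0,0.95,0],[-2.3,0,1.1,0],[-2.3,0,1.1,0]]'; python3 -c "
from h import *
go(-.058,ztip=.119)"
```

```text
clock: 4.45
eef_pos: [0.527, -0.1329, 0.1465]
tool_rot: [-3.141, 0.0, 1.357]
force: [-0.1, -1.2, 1.0]
gripper_width: 0.0008
finger_force: 0.4
[-0.03 -0.13  0.25] turn about tool z 0.004
```

```bash
for i in 1 2 3 4; do python3 -m handwheel '[[0,0,0.1,0],[0,0,0.1,0]]' | grep -E "eef|^force"; done
```

```text
eef_pos: [0.5271, -0.1329, 0.1461]
force: [-1.5, -0.7, 5.0]
eef_pos: [0.5272, -0.1329, 0.1458]
force: [-4.2, 1.3, 10.6]
eef_pos: [0.5273, -0.133, 0.1456]
force: [-7.2, 1.8, 17.3]
eef_pos: [0.5273, -0.133, 0.1455]
force: [-9.6, 2.4, 22.3]
```

The force climbs steeply at the expected stop height, so the gate is down. Raise and check.

```bash
python3 -m handwheel '[[0,0,-1,0],[0,0,-4,0],[0,0,-8,0],[1,0,-12,0],[4,0,-13,0],[8,0,-13,0],[12,0,-13,0],[12,0,-13,0],[12,0,-13,0]]' 8.8
python3 - <<'E'
from h import *
im=imaging.get_image("scene").copy();ci=imaging.camera_info("scene")
for g in (1.75,):
  for x in(-.058,.058):
    u=proj(ci,stand2w(p,gate(g,.065,x)))[0];print(u); cv2.circle(im,tuple(int(v) for v in u),3,(255,0,0),1)
cv2.imwrite("pics/s2.png",cv2.resize(im[140:320,240:500],None,fx=3,fy=3)[:,:,::-1])
go(.2408,ztcp=.25)
E
```

```text
clock: 6.15
eef_pos: [0.5524, -0.0148, 0.2723]
tool_rot: [-3.141, 0.0, 1.359]
force: [0.5, -0.3, 0.3]
gripper_width: 0.07
finger_force: 0.0
[348.19853822 187.09922627]
[309.15638975 221.70313022]
[17.86  0.02  2.23] turn about tool z 0.005
```

View pics/s2.png

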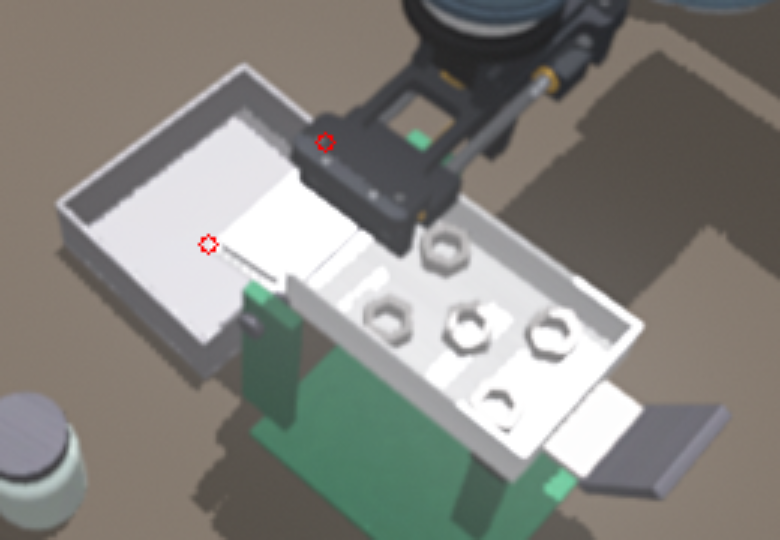

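Run:
```python
from h import *
ci=imaging.camera_info("scene")
for g in (1.3,1.4,1.5,1.6,1.75,1.9): print(g,((proj(ci,stand2w(p,[gate(g,.065,.058),gate(g,.065,-.058),gate(g,0,.058)]))-[240,140])*3).round().tolist())
```

```text
1.3 [[208.0, 222.0], [328.0, 117.0], [280.0, 294.0]]
1.4 [[207.0, 226.0], [326.0, 121.0], [280.0, 294.0]]
1.5 [[206.0, 231.0], [325.0, 126.0], [280.0, 294.0]]
1.6 [[206.0, 236.0], [324.0, 132.0], [280.0, 294.0]]
1.75 [[207.0, 245.0], [325.0, 141.0], [280.0, 294.0]]
1.9 [[210.0, 255.0], [327.0, 151.0], [280.0, 294.0]]
```

The gate lies at (or past) the predicted fully-down line (edge from about (222,243) to (300,170) in the crop), and all five nuts are still in the tray. Next, the handle.

```bash
python3 -m handwheel '[[4,0,0,0],[8,0,0,0],[12,0,0,0],[16,0,0,0],[17.9,0,0,0],[17.9,0,2,0],[17.9,0,2,0],[17.9,0,2,0]]' 8.8
python3 - <<'E'
from h import *
ci=imaging.camera_info("wrist"); im=imaging.get_image("wrist").copy()
for q in [[.035,.2523,.1833],[-.035,.2523,.1833],[0,.2408,.1669],[.058,.183,.165]]:
    u=proj(ci,stand2w(p,q))[0]; print(u); cv2.circle(im,tuple(int(v) for v in u),5,(255,0,0),1)
cv2.imwrite("pics/w2.png",im[:,:,::-1])
go(.2408,ztcp=.173)
E
```

```text
clock: 7.0
eef_pos: [0.5904, 0.1579, 0.2522]
tool_rot: [-3.14, 0.001, 1.355]
force: [-0.1, 1.4, 0.5]
gripper_width: 0.088
finger_force: 0.0
[390.83996105 247.71371845]
[253.62596831 247.37177971]
[322.33078241 257.27899942]
[417.60511375 345.44372174]
[ 0.07 -0.07  7.99] turn about tool z 0.002
```

View pics/w2.png

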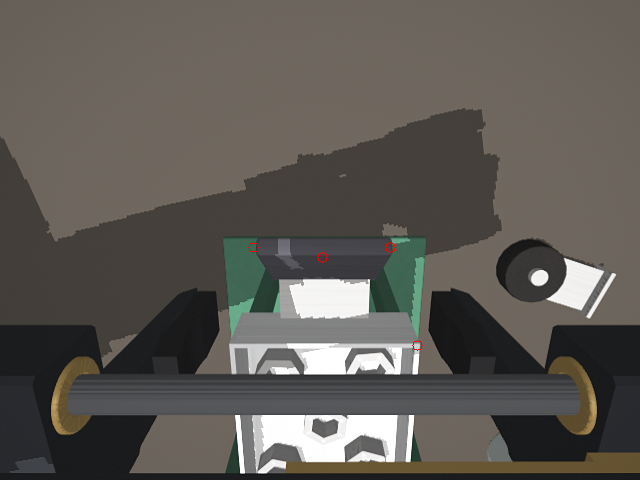

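The handle lies between the fingers (edges at columns 257 and 395), about 2 mm right of the prediction. Descend and grip.

```bash
python3 -m handwheel '[[0.1,0.1,3,0],[0.1,0.1,5.5,0],[0.1,0.1,7.5,0],[0.1,0.1,8,0],[0.1,0.1,8,0],[0.1,0.1,8,0]]' 8.8; python3 -m handwheel '[[0,0,0,0],[0,0,0,0],[0,0,0,0],[0,0,0,0],[0,0,0,0],[0,0,0,0]]' 6 40
python3 - <<'E'
from h import *
st=r.get_state(); print(st["force"],st["wrist_torque"])
th=np.arange(0,.851,.1); c=np.array([.2408,.0369])
for t in list(th)+[.85]:
    y=c[0]*np.cos(t)-c[1]*np.sin(t)-c[0]; z=c[0]*np.sin(t)+c[1]*np.cos(t)-c[1]; print(round(t,2),(y*100).round(2),(-z*100).round(2))
E
```

```text
clock: 7.65
eef_pos: [0.5928, 0.1597, 0.1744]
tool_rot: [3.139, -0.001, 1.356]
force: [-0.7, 0.1, 0.4]
gripper_width: 0.0879
finger_force: 0.0
clock: 8.25
eef_pos: [0.5909, 0.1604, 0.1737]
tool_rot: [-3.14, 0.0, 1.357]
force: [-5.1, 0.4, 6.6]
gripper_width: 0.0693
finger_force: 40.0
[-5.07477289  0.44364709  6.61361646] [ 0.07909265  1.28609461 -0.02027399]
0.0 0.0 -0.0
0.1 -0.49 -2.39
0.2 -1.21 -4.71
0.3 -2.17 -6.95
0.4 -3.34 -9.09
0.5 -4.72 -11.09
0.6 -6.29 -12.95
0.7 -8.04 -14.65
0.8 -9.95 -16.15
0.85 -10.96 -16.84
```

```bash
python3 -m handwheel '[[-0.2,0,-1,0],[-0.4,0,-1.9,0],[-0.6,0,-2.9,0],[-0.9,0,-3.8,0],[-1.2,0,-4.7,0],[-1.6,0,-5.6,0],[-2,0,-6.5,0],[-2.4,0,-7.4,0],[-2.9,0,-8.3,0],[-3.3,0,-9.1,0]]'; python3 -m handwheel '[[-0.5,0,-0.8,0],[-1.0,0,-1.5,0],[-1.5,0,-2.2,0],[-2.2,0,-3,0],[-2.9,0,-3.8,0],[-3.6,0,-4.5,0],[-4.3,0,-5.2,0],[-5,0,-5.8,0],[-5.8,0,-6.5,0],[-6.6,0,-7.1,0]]';python3 -m handwheel '[[-0.4,0,-0.3,0],[-0.8,0,-0.6,0],[-0.8,0,-0.6,0],[-0.8,0,-0.6,0],[-0.8,0,-0.6,0],[-0.8,0,-0.6,0],[-0.8,0,-0.6,0],[-0.8,0,-0.6,0]]';python3 - <<'E'
from h import *
im=np.hstack([cv2.resize(imaging.get_image("scene")[140:340,220:500],None,fx=2,fy=2)[:400],cv2.resize(imaging.get_image("top")[225:375,290:410],(240,300)).repeat(1,0) if 0 else np.zeros((400,1,3),np.uint8)])
t=cv2.resize(imaging.get_image("top")[240:350,300:410],None,fx=2.1,fy=2.1)
im=np.hstack([im,np.pad(t,((0,400-t.shape[0]),(0,0),(0,0)))]); print(im.shape)
cv2.imwrite("pics/up.png",im[:,:,::-1])
E
```

```text
clock: 9.25
eef_pos: [0.584, 0.1285, 0.2641]
tool_rot: [-3.14, -0.001, 1.357]
force: [-1.4, 3.1, -6.2]
gripper_width: 0.0693
finger_force: 40.0
clock: 10.25
eef_pos: [0.57, 0.0639, 0.3358]
tool_rot: [-3.141, -0.002, 1.358]
force: [-2.3, 4.9, -2.3]
gripper_width: 0.0693
finger_force: 40.0
clock: 11.05
eef_pos: [0.5683, 0.056, 0.3415]
tool_rot: [-3.14, -0.001, 1.357]
force: [-3.0, 4.6, -1.2]
gripper_width: 0.0697
finger_force: 40.0
(400, 792, 3)
```

View pics/up.png

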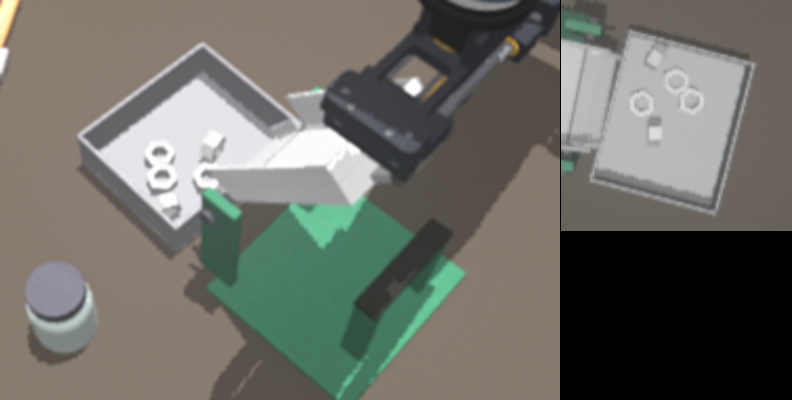

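All five nuts are in the bin (top crop: (655,57), (676,82), (641,103), (691,100), (655,130)). Lowering along the same arc.

```bash
python3 -m handwheel '[[0.4,0,0.3,0],[0.8,0,0.6,0],[1.6,0,1.2,0],[2.4,0,1.9,0],[3.1,0,2.5,0],[3.8,0,3.2,0],[4.5,0,3.9,0],[5.2,0,4.7,0],[5.9,0,5.5,0],[6.4,0,6.2,0]]'; python3 -m handwheel '[[0.5,0,0.7,0],[1,0,1.5,0],[1.4,0,2.3,0],[1.9,0,3.2,0],[2.3,0,4.1,0],[2.7,0,5,0],[3.1,0,5.9,0],[3.4,0,6.8,0],[3.7,0,7.7,0],[3.9,0,8.6,0]]';python3 -m handwheel '[[0.1,0,0.7,0],[0.2,0,1.2,0],[0.3,0,1.6,0],[0.4,0,1.9,0],[0.4,0,2.0,0],[0.4,0,2.0,0],[0.4,0,2.0,0],[0.4,0,2.0,0]]'; python3 -c "
from h import *
go(.2408,ztcp=.173)"
```

```text
clock: 12.15
eef_pos: [0.5818, 0.1181, 0.2779]
tool_rot: [-3.139, 0.001, 1.357]
force: [-6.2, 0.9, -3.6]
gripper_width: 0.0695
finger_force: 40.0
clock: 13.15
eef_pos: [0.5898, 0.155, 0.1913]
tool_rot: [-3.139, 0.003, 1.357]
force: [-4.8, -2.6, -1.9]
gripper_width: 0.0694
finger_force: 40.0
clock: 13.95
eef_pos: [0.5905, 0.158, 0.1752]
tool_rot: [-3.139, 0.005, 1.357]
force: [-17.8, -8.5, 17.4]
gripper_width: 0.0696
finger_force: 40.0
[ 0.07 -0.04  0.22] turn about tool z 0.004
```

```bash
python3 -m handwheel '[[0,0,-0.1,0],[0,0,-0.1,0],[0,0,-0.1,0],[0,0,-0.1,0],[0,0,-0.1,0],[0,0,-0.1,0]]' 8.8; python3 -m handwheel '[[0,0,-1.5,0],[0,0,-4,0],[0,0,-8,0],[1,0,-12,0],[5,0,-15,0],[9,0,-15,0],[12,0,-15,0],[12,0,-15,0],[12,0,-15,0],[12,0,-15,0]]';python3 - <<'E'
from h import *
a=cv2.resize(imaging.get_image("scene")[120:400,220:490],None,fx=1.45,fy=1.45)
t=cv2.resize(imaging.get_image("top")[180:350,195:405],(400,406)) if 0 else cv2.resize(imaging.get_image("top")[170:386,195:405],(395,406))
im=np.hstack([a,t]);print(im.shape)
cv2.imwrite("pics/end.png",im[:,:,::-1])
E
```

```text
clock: 14.55
eef_pos: [0.5919, 0.1601, 0.1736]
tool_rot: [3.142, -0.0, 1.357]
force: [1.4, -0.0, 0.6]
gripper_width: 0.0882
finger_force: 0.0
clock: 15.55
eef_pos: [0.6172, 0.2763, 0.324]
tool_rot: [3.142, 0.001, 1.356]
force: [-0.8, 0.4, 0.2]
gripper_width: 0.0879
finger_force: 0.0
(406, 787, 3)
```

View pics/end.png

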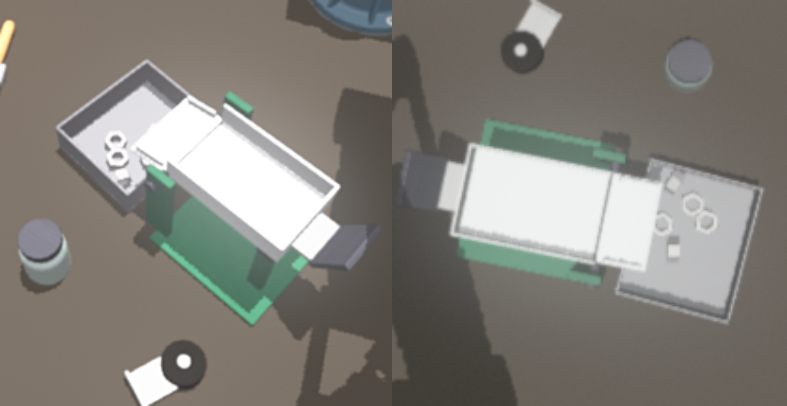

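The tray is empty and level, the gate is down, all five nuts are in the bin at about (662,223), (673,184), (692,204), (706,222) and (673,250), and the bystanders are in place.

```bash
python3 -c "
from cell import ticket
print(ticket.sign_off())"
```

```text
the job is handed in; nothing more can be done
None
```

The job is handed in, with no verdict shown: the last pictures show all five nuts in the bin, the tray level with its gate down, the arm clear, and the bin and bystanders looking unmoved.

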